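Unpack the coaster carrier for the cocktail class

ROBOT

A 6-joint arm with a two-finger parallel gripper is mounted at the origin on the work surface. World frame = base frame: x ahead of the robot, y to its left, z up, the work surface at z = 0. Lengths are in mm, angles in rad, forces in N, time in s.
With the tool pointing down it reaches from about 350 to 775 mm from the base axis. Payload 7.3 kg.
Tool frame: the origin (TCP) lies at the very end of the fingers, on their centre line; the grasp point (between the pads) lies 19 mm behind it; z points along the fingers, y is the line along which they close (so a half turn about z gives the same grasp; the last joint's range is limited). The gripper opens to 92 mm and grips with 3 to 60 N. Pads are 19 mm wide; open, the fingers measure 130 mm over their backs; the gripper's body (75 mm by 190 mm) begins 47 mm behind the grasp point.
Start: joints at [-1.461, 0.342, 1.524, -0, 1.275, -0.146], TCP at [132.857, -507.931, 226.741] pointing down, gripper open.
Joint ranges: [-2.53, 2.53], [-0.77, 2.02], [0.04, 2.7], [-1, 4.14], [0.28, 2.66], [-3.11, 3.11]. Speed limits (rad/s): [2.57, 2.57, 3.14, 3.14, 3.14, 3.14].

INTERFACE

Orientations are given as [roll, pitch, yaw] about the fixed x, y, z axes, in that order (R = Rz(yaw) Ry(pitch) Rx(roll)).
In Python, from plant import bot gives the robot as it stands.
- The arm moves only by the tool jog_arm, never from a script. Its argument "targets" is a list of rows, each an object with "xyz": the shift along the tool's x, y, z as a fraction of full scale, a list of three; "spin": the turn about the tool's z as a fraction of full scale. In form: [{"xyz": [x, y, z], "spin": spin}, ...]. A call has exactly 10 rows; each row shifts and turns the commanded pose from where the row before left it, along the tool's axes as they then stand; what a row does not reach is not made up. Full scale, the value 1, is 80 mm for a shift and 0.1 rad for a turn. A row lasts 1/8 s, in which the tool goes at most 62.5 mm and 10.7 degrees, less where a joint would pass 70% of its speed; a pose out of reach is approached as far as the arm can. A call with a number of a shift or a turn outside -1 to 1 is refused whole. A call with a gripper value outside its range is refused whole. "gripper" is the opening in per cent of the stroke, from 0 (shut) to 100 (fully open), set as the call begins (left out, the last holds). The fingers move at their own pace and stop on an object; the grip force is fixed at half the most. Time passes only in rows, so rows that do not move let the fingers close, or fill a call up. It gives the time, the measured TCP pose, the force, the opening and the grip force at its end, in the units of the state.
- bot.get_obs(): the state, without advancing time (a new reading comes with each control period).
- bot.capture(name): name is "side" or "top"; returns the picture (420x560x3 uint8, blue, green, red); there is no depth.
- bot.get_calibration(name): a dict with "vfov" (degrees; the focal length in pixels is half the picture's height over the tangent of half this angle, whatever the lens; pixels are square), "cx", "cy" (the principal point, pixels), "eye" and "rotation" of the camera in the world. Camera axes: x right, y down, z forward; pixel columns grow to the right and rows downward; lengths in mm; the calibration is good to about 2 mm. A picture is of the moment at which its call begins. get_calibration takes no time and is no camera call.
- bot.close_job(): hands the job in; it is judged then, once.
The state is a dict: "time": time; "joint_positions": joint angles; "dq": joint speeds; "tau": joint torques, N m; "tool_pos": TCP position; "tcp_rot": TCP orientation; "contact_force": force on the tool from outside, world axes, zero at the start; "moment": the same for the moment, N m; "grip_width": finger opening in mm; "finger_force": force on a finger pad.
Only numpy, scipy, OpenCV 4.12 (cv2) and the standard library are available. Lean on these libraries where they do the work, as an engineer would, in place of code of your own. Each camera call takes 0.05 s, during which the arm holds its last target. There are 200 camera calls.

TASK

Lift the aluminium retaining plate straight up off the carrier's two dowels, keeping it level, and lay it flat in the middle of the black rubber mat, lengthwise along it. Then take the two large coasters out of the carrier and gather them with all the small orange coasters from the bench into one neat flat stack centred on the blue stand, within a centimetre, the large ones at the bottom. Leave the other things on the bench where they stand and let go of everything at the end.

Things in the scene. Friction and masses are not known exactly. Their poses are not given: they have to be found in the camera images.
- carrier: Coaster carrier, fixed to the bench: brown wooden base 236 x 110 x 15 mm (x, y, z), origin at the centre of its underside, x along its length. At x = +-95 mm stands a brass locating dowel, 10 mm diameter, rising to 59 mm above the bench, with a dark steel collar (20 mm diameter) at its foot whose top, 29 mm above the bench, carries the plate.
- plate: Retaining plate, loose, 0.4 kg nominal: bare aluminium 220 x 84 x 8 mm with a 11 mm hole at x = +-95 mm, threaded over the carrier's two dowels and resting on their collars; the dowels stand 22 mm above its top, so it must rise 30 mm to come free. Origin at the centre of its underside, x along its length. In its middle is a solid red grip bar, 90 mm along x, 16 mm wide in y, its top 36 mm above the plate's underside (28 mm above the plate's top).
- mat: Black rubber bar mat, fixed, 280 x 150 x 4 mm (x, y, z), flat on the bench; origin at the centre of its underside, x along its length. The carrier and the mat lie one on the left and one on the right; which is which changes.
- stand: Blue round coaster stand, fixed, 110 mm diameter, 12 mm high, flat top; origin at the centre of its underside.
- stand_top (a point): Centre of the stand's flat top, 12 mm above the bench; z up.
- large_a_center (a point): Large round coaster, dark wood, 68 mm diameter, 10 mm thick, loose, 45 g nominal; the point is the centre of the disc. It starts flat on the carrier's wooden base under the plate, 38 mm from the carrier's middle along its long (x) axis (large_a on -x, large_b on +x); 7 mm is free between it and the dowel's collar, and 21 mm of base lies beside it on either y side.
- large_b_center (a point): Large round coaster, dark wood, 68 mm diameter, 10 mm thick, loose, 45 g nominal; the point is the centre of the disc. It starts flat on the carrier's wooden base under the plate, 38 mm from the carrier's middle along its long (x) axis (large_a on -x, large_b on +x); 7 mm is free between it and the dowel's collar, and 21 mm of base lies beside it on either y side.
- small_a_center (a point): Small round coaster, orange plastic, 54 mm diameter, 10 mm thick, loose, 25 g nominal; the point is the centre of the disc (5 mm above its underside). It starts flat on the bench. Between three and five of the five small coasters are present. All small ones are alike.
- small_b_center (a point): Small round coaster, orange plastic, 54 mm diameter, 10 mm thick, loose, 25 g nominal; the point is the centre of the disc (5 mm above its underside). It starts flat on the bench. Between three and five of the five small coasters are present. All small ones are alike.
- small_c_center (a point): Small round coaster, orange plastic, 54 mm diameter, 10 mm thick, loose, 25 g nominal; the point is the centre of the disc (5 mm above its underside). It starts flat on the bench. Between three and five of the five small coasters are present. All small ones are alike.
- small_d_center (a point): Small round coaster, orange plastic, 54 mm diameter, 10 mm thick, loose, 25 g nominal; the point is the centre of the disc (5 mm above its underside). It starts flat on the bench. Between three and five of the five small coasters are present. All small ones are alike.
- small_e_center (a point): Small round coaster, orange plastic, 54 mm diameter, 10 mm thick, loose, 25 g nominal; the point is the centre of the disc (5 mm above its underside). It starts flat on the bench. Between three and five of the five small coasters are present. All small ones are alike.
- jigger: Bystander: double-cone steel jigger, 60 mm tall, 42 mm across, stands upright; origin at the centre of its foot.
- bar_spoon: Bystander: spoon about 200 mm long lying along its x axis on the bench, up to 40 mm wide at the bowl end; origin under its middle.
- bowl: Bystander: small white garnish bowl, 35 mm tall, 80 mm across; origin at the centre of its foot.
- glass: Bystander: drinking glass, 85 mm tall, 72 mm across; origin at the centre of its foot.
Things that resemble listed ones, but are neither listed nor needed, are in the scene too. What is meant by the plate is not purple, and is the larger of those in its own colour.

How it is judged (in metres and radians):
On the way:
1. the plate has been lifted straight up and level, clear above both dowels (z of plate in the frame of carrier above 0.061 m and horizontal distance between plate and carrier below 0.03 m and angle between plate's own z axis and vertical below 0.12 rad), for 0.05 s.
At the end, for the whole second after the job is handed in: The plate lies flat on the mat (its centre within 30 mm of the mat's centre, long axes within 0.20 rad). Every coaster that is present lies flat (within 0.08 rad) in one stack on the stand, its centre within 12 mm of the stand's centre, the two large ones as the two lowest layers. All at rest (horizontal distance between each of large_a_center, large_b_center, small_a_center, small_b_center, small_c_center, small_d_center, small_e_center and stand_top below 0.012 m and z of large_a_center in the frame of stand_top between 0.002 and 0.02 m and (angle between large_a_center's own z axis and vertical below 0.08 rad or angle between large_a_center's own z axis and vertical above 3.06 rad) and linear speed of each of large_a, large_b, small_a, small_b, small_c, small_d, small_e, plate below 0.02 m/s and z of large_b_center in the frame of stand_top between 0.002 and 0.02 m and (angle between large_b_center's own z axis and vertical below 0.08 rad or angle between large_b_center's own z axis and vertical above 3.06 rad) and z of each of small_a_center, small_b_center, small_c_center, small_d_center, small_e_center in the frame of stand_top above 0.002 m and (angle between small_a_center's own z axis and vertical below 0.08 rad or angle between small_a_center's own z axis and vertical above 3.06 rad) and (angle between small_b_center's own z axis and vertical below 0.08 rad or angle between small_b_center's own z axis and vertical above 3.06 rad) and (angle between small_c_center's own z axis and vertical below 0.08 rad or angle between small_c_center's own z axis and vertical above 3.06 rad) and (angle between small_d_center's own z axis and vertical below 0.08 rad or angle between small_d_center's own z axis and vertical above 3.06 rad) and (angle between small_e_center's own z axis and vertical below 0.08 rad or angle between small_e_center's own z axis and vertical above 3.06 rad) and horizontal distance between plate and mat below 0.03 m and angle between the x axis of plate and the x axis of mat, either way round below 0.2 rad and angle between plate's own z axis and vertical below 0.05 rad and z of plate in the frame of mat below 0.009 m); the robot touches nothing.
It fails at once if the plate is forced crooked (more than 0.14 rad) while it is still on the dowels (angle between plate's own z axis and vertical above 0.14 rad and horizontal distance between plate and carrier below 0.02 m and z of plate in the frame of carrier below 0.055 m).
It fails at once if a bystander is moved more than 30 mm (distance of any of jigger, bar_spoon, bowl, glass from where it was at the start of the episode above 0.03 m).
Of small_a, small_b, small_c, small_d, small_e only 3 to 5 are there at a start; the rules pass over those that are not, and their reading is None.
At some moment in a run one of small_a, small_b, small_c, small_d, small_e may be knocked a few centimetres aside while the robot is not near it.
It also fails if it takes over 210 s, if anything falls off the work surface, if the arm or the gripper's body presses on something with over 40 N, if the wrist force passes 120 N, or if a joint passes its speed limit or range.

## Working session

There is one attempt and no reset: what is moved stays moved. The work goes in short steps, Python scripts to look and compute and a tool call to move; the robot and the scene stay as the last step left them, time stands still between calls to the robot, and variables do not carry over. Pictures are saved under pics/ and viewed, at most 14 in all, crops included, and the job is handed in when it is done.

Besides the shell and the picture viewer there is one more tool, called after "Call:" as name([rows], argument=value, ...), one row to a line, values as JSON. jog_arm: Moves the arm, as the interface text tells. Shift numbers are shares of 80 mm and turn numbers shares of 0.1 rad, none past 1 either way. Its arguments: {"type":"object","properties":{"targets":{"type":"array","items":{"type":"object","properties":{"xyz":{"type":"array","items":{"type":"number"}},"spin":{"type":"number"}}}},"gripper":{"type":"number"}},"required":["targets"]}

```bash
mkdir -p pics; ls; python3 - <<'E'
from plant import bot
import cv2
for n in("top","side"):
    cv2.imwrite(f"pics/{n}0.png",bot.capture(n)); print(n,bot.get_calibration(n))
print(bot.get_obs())
E
```

```text
pics
top {'vfov': 44.81732247069163, 'cx': 286.3649816954789, 'cy': 212.06278232584845, 'eye': array([ 341.06292319,  -37.06160341, 1366.99953538]), 'rotation': array([-2.99927602, -0.0057488 , -1.5693755 ])}
side {'vfov': 51.83661156915072, 'cx': 277.3735919034628, 'cy': 212.859046565939, 'eye': array([-13.42269484, 741.24517649, 890.52913385]), 'rotation': array([-2.31410471,  0.0143483 , -2.55860557])}
{'time': 0.1, 'joint_positions': array([-1.46097833e+00,  3.42663347e-01,  1.52490314e+00, -1.20655714e-05,
        1.27541519e+00, -1.46014296e-01]), 'dq': array([ 0.00137616, -0.0014226 , -0.00218852, -0.00028101,  0.00137216,
        0.00048199]), 'tau': array([ 1.57524250e-03, -4.32006276e+01, -2.44694334e+01,  7.19344220e-02,
        5.26093191e-02, -4.11066185e-05]), 'tool_pos': array([ 132.82240757, -507.54822652,  226.11552653]), 'tcp_rot': array([-3.14021674e+00, -1.90680996e-04,  2.55835685e-01]), 'contact_force': array([ 0.04625263, -0.0575388 , -0.01508893]), 'moment': array([ 0.00618237, -0.05819733, -0.00777204]), 'finger_force': 0.0, 'grip_width': 91.24444704031079}
```

View pics/top0.png

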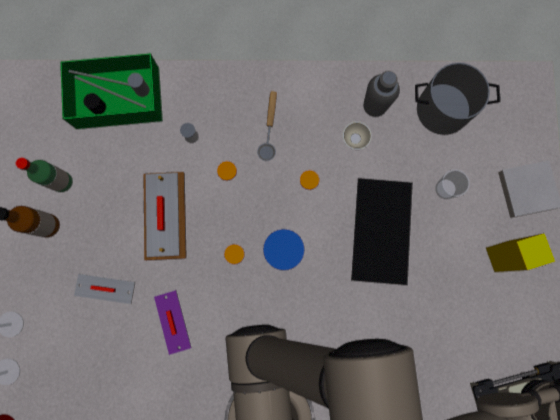

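View pics/side0.png

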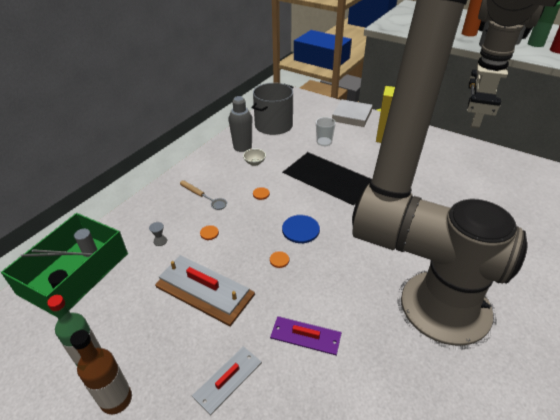

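Top view: the plates are silver at (161,214) on the dowelled carrier, a smaller silver one at (105,289) and a purple one at (172,322). The one on the carrier fits: it is not purple and is the larger silver one. The orange coasters are at (227,171), (310,180) and (234,254), the stand at (284,250) and the mat at (383,231). The crop below is to confirm the plate.

```bash
cat > h.py <<'E'
import numpy as np, cv2
from scipy.spatial.transform import Rotation as Ro
from plant import bot
def cast(name,pts,z):
    c=bot.get_calibration(name); f=210/np.tan(np.radians(c["vfov"])/2)
    p=np.atleast_2d(np.array(pts,float)); d=np.c_[(p[:,0]-c["cx"])/f,(p[:,1]-c["cy"])/f,np.ones(len(p))]
    d=Ro.from_euler("xyz",c["rotation"]).apply(d); return c["eye"]+d*((z-c["eye"][2])/d[:,2])[:,None]
def masks(im):
    h=cv2.cvtColor(im,cv2.COLOR_BGR2HSV); r=lambda a,b:cv2.inRange(h,np.array(a),np.array(b))
    return dict(orange=r((8,150,120),(22,255,255)),blue=r((100,150,60),(125,255,255)),
      red=r((0,150,90),(6,255,255))|r((174,150,90),(180,255,255)),black=r((0,0,0),(180,255,45)),brown=r((5,90,40),(20,230,170)))
def blobs(m,name,z,amin=80):
    out=[]
    for c in cv2.findContours(m,cv2.RETR_EXTERNAL,cv2.CHAIN_APPROX_NONE)[0]:
        if cv2.contourArea(c)<amin: continue
        w=cast(name,c[:,0],z)[:,:2].astype(np.float32)
        (x,y),s,a=cv2.minAreaRect(w); px=c[:,0].mean(0).round()
        m_=cv2.moments(w[:,None]); ctr=(m_["m10"]/m_["m00"],m_["m01"]/m_["m00"])
        out.append((px.tolist(),"rect",np.round([x,y,*s,a],1).tolist(),"cent",np.round(ctr,1).tolist()))
    return out
E
python3 - <<'E'
from h import *
for n in("top","side"):
    im=cv2.imread(f"pics/{n}0.png"); m=masks(im)
    for k,z in(("orange",10),("blue",12),("red",65),("black",4),("brown",15)):
        for b in blobs(m[k],n,z):
            if n=="top" or k in("orange","blue","red"): print(n,k,b)
im=cv2.imread("pics/top0.png")[150:370,50:330]
cv2.imwrite("pics/crop0.png",cv2.resize(im,None,fx=2.7,fy=2.7,interpolation=cv2.INTER_CUBIC))
E
```

```text
top orange ([234.0, 254.0], 'rect', [423.3, 95.2, 51.1, 48.5, 45.6], 'cent', [423.3, 95.2])
top orange ([309.0, 179.0], 'rect', [625.1, -106.0, 47.1, 49.0, 0.1], 'cent', [625.3, -105.9])
top orange ([226.0, 170.0], 'rect', [650.8, 119.9, 50.2, 49.0, 0.9], 'cent', [649.9, 119.1])
top blue ([283.0, 249.0], 'rect', [436.2, -37.1, 103.5, 103.5, 45.3], 'cent', [435.7, -36.7])
top red ([160.0, 213.0], 'rect', [525.9, 282.9, 86.4, 12.9, 2.1], 'cent', [525.9, 282.9])
top red ([21.0, 163.0], 'rect', [656.2, 648.1, 27.1, 27.2, 48.1], 'cent', [656.0, 648.3])
top black ([515.0, 395.0], 'rect', [73.0, -609.4, 290.4, 141.6, 90.0], 'cent', [72.5, -639.7])
top black ([302.0, 367.0], 'rect', [104.5, -134.2, 457.5, 203.1, 88.5], 'cent', [159.7, -145.9])
top black ([255.0, 330.0], 'rect', [225.7, 37.7, 21.2, 142.1, 6.3], 'cent', [224.7, 37.2])
top black ([7.0, 215.0], 'rect', [527.2, 704.7, 52.9, 30.5, 78.9], 'cent', [526.4, 705.8])
top black ([382.0, 231.0], 'rect', [486.9, -301.4, 146.6, 275.8, 85.4], 'cent', [486.9, -301.5])
top black ([94.0, 104.0], 'rect', [839.7, 490.4, 66.1, 41.1, 45.4], 'cent',
[... 1378 characters left out ...]
 50.1, 48.8, 32.6], 'cent', [646.5, 122.5])
side orange ([261.0, 193.0], 'rect', [621.2, -100.8, 48.1, 49.4, 32.4], 'cent', [621.3, -101.3])
side blue ([300.0, 229.0], 'rect', [429.9, -29.8, 101.6, 106.6, 32.5], 'cent', [431.3, -31.1])
side blue ([312.0, 42.0], 'rect', [1091.8, -1260.2, 210.3, 344.5, 27.9], 'cent', [1093.8, -1294.8])
side red ([226.0, 375.0], 'rect', [312.9, 454.6, 58.6, 9.3, 82.5], 'cent', [312.9, 454.0])
side red ([306.0, 331.0], 'rect', [230.9, 280.7, 58.6, 11.5, 16.7], 'cent', [230.7, 280.6])
side red ([55.0, 301.0], 'rect', [762.6, 530.8, 34.2, 33.8, 32.8], 'cent', [763.0, 529.9])
side red ([202.0, 276.0], 'rect', [522.4, 287.9, 89.0, 16.1, 2.7], 'cent', [521.3, 288.1])
```

View pics/crop0.png

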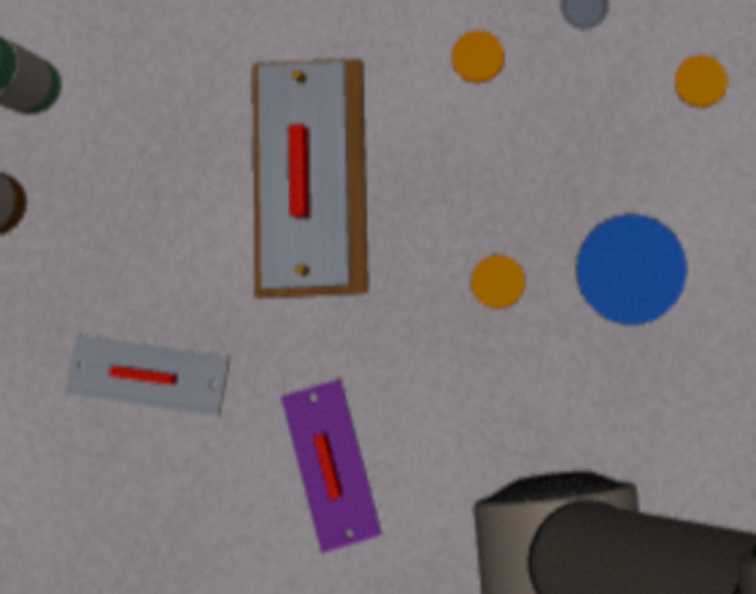

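Confirmed: the meant plate sits at crop (300,175) on the carrier, with brass dowels through its holes. The smaller silver plate at (145,375) and the purple one at (330,465) are decoys. Now moving.

Call:
jog_arm([
  {"xyz": [0,0,0],"spin": 1},
  {"xyz": [0,0,0],"spin": 1},
  {"xyz": [0,0,0],"spin": 0.16},
  {"xyz": [0.53,-0.29,0],"spin": 0},
  {"xyz": [0.53,-0.29,0],"spin": 0},
  {"xyz": [0.53,-0.29,0],"spin": 0},
  {"xyz": [0.53,-0.29,0],"spin": 0},
  {"xyz": [0.53,-0.29,0],"spin": 0},
  {"xyz": [0.53,-0.29,0],"spin": 0},
  {"xyz": [0.53,-0.29,0],"spin": 0},
], gripper=100)

```text
time: 1.35
tool_pos: [424.2, -332.8, 226.6]
tcp_rot: [-3.142, 0.0, 0.042]
contact_force: [0.1, -0.6, 1.0]
grip_width: 91.9
finger_force: 0.0
```

Call:
jog_arm([
  {"xyz": [0.155,-0.745,0],"spin": 0},
  {"xyz": [0.155,-0.745,0],"spin": 0},
  {"xyz": [0.155,-0.745,0],"spin": 0},
  {"xyz": [0.155,-0.745,0],"spin": 0},
  {"xyz": [0.155,-0.745,0],"spin": 0},
  {"xyz": [0.155,-0.745,0],"spin": 0},
  {"xyz": [0.155,-0.745,0],"spin": 0},
  {"xyz": [0.155,-0.745,0],"spin": 0},
  {"xyz": [0.155,-0.745,0],"spin": 0},
  {"xyz": [0.155,-0.745,0],"spin": 0},
])

```text
time: 2.6
tool_pos: [523.1, 268.6, 226.5]
tcp_rot: [3.141, -0.0, 0.042]
contact_force: [1.5, 0.0, -0.5]
grip_width: 91.6
finger_force: 0.0
```

```bash
cat >> h.py <<'E'
def to(x,y,z=None,yaw=None):
    "shift in tool axes (units of 80 mm) and spin (units of 0.1 rad) from here"
    o=bot.get_obs(); p=o["tool_pos"]; r=Ro.from_euler("xyz",o["tcp_rot"])
    d=r.inv().apply(np.array([x,y,p[2] if z is None else z])-p)/80
    s=0 if yaw is None else (o["tcp_rot"][2]-yaw)/.1
    print(p.round(1),"yaw",o["tcp_rot"][2].round(3),"shift",d.round(3),"spin",round(float(s),2),"w",round(float(o["grip_width"]),1))
E
python3 -c "
from h import *
to(527,284,41,.04)"
```

```text
[523.1 268.6 226.5] yaw 0.042 shift [ 0.056 -0.191  2.319] spin 0.02 w 91.6
```

Call:
jog_arm([
  {"xyz": [0.056,-0.191,0],"spin": 0},
  {"xyz": [0,0,0.5],"spin": 0},
  {"xyz": [0,0,0.5],"spin": 0},
  {"xyz": [0,0,0.4],"spin": 0},
  {"xyz": [0,0,0.3],"spin": 0},
  {"xyz": [0,0,0.2],"spin": 0},
  {"xyz": [0,0,0.2],"spin": 0},
  {"xyz": [0,0,0.2],"spin": 0},
  {"xyz": [0,0,0],"spin": 0},
  {"xyz": [0,0,0],"spin": 0},
], gripper=45)

```text
time: 3.85
tool_pos: [527.4, 282.2, 43.2]
tcp_rot: [-3.141, -0.001, 0.04]
contact_force: [-0.4, 0.0, 0.5]
grip_width: 41.3
finger_force: 0.0
```

```bash
python3 -c "
from h import *
to(527,284,41,.04)
a=cv2.resize(bot.capture('side')[200:340,120:300],None,fx=3,fy=3,interpolation=2)
b=cv2.resize(bot.capture('top')[150:290,100:220],None,fx=3,fy=3,interpolation=2)
cv2.imwrite('pics/g1.png',np.hstack([a[:420,:440],b[:420,:360]]))"
```

```text
[527.4 282.2  43.2] yaw 0.04 shift [-0.004 -0.023  0.027] spin -0.0 w 41.3
```

View pics/g1.png

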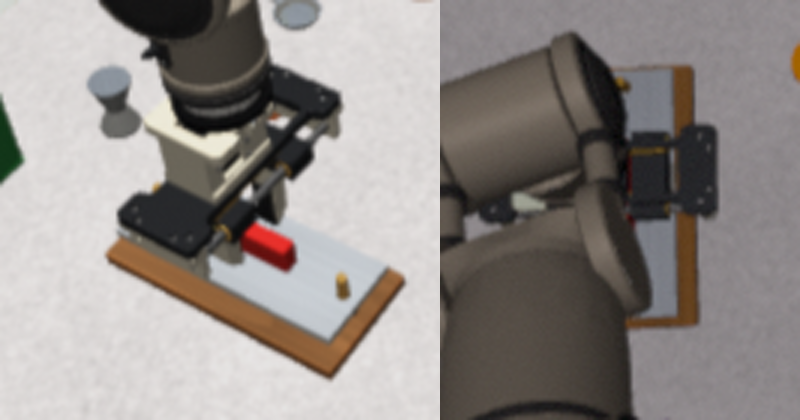

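The picture shows the fingers straddling the red bar (bar end near (270,250)), roughly centred. Closing.

Call:
jog_arm([
  {"xyz": [0,0,0.02],"spin": 0},
  {"xyz": [0,0,0],"spin": 0},
  {"xyz": [0,0,0],"spin": 0},
  {"xyz": [0,0,0],"spin": 0},
  {"xyz": [0,0,0],"spin": 0},
  {"xyz": [0,0,0],"spin": 0},
  {"xyz": [0,0,0],"spin": 0},
  {"xyz": [0,0,0],"spin": 0},
  {"xyz": [0,0,0],"spin": 0},
  {"xyz": [0,0,0],"spin": 0},
], gripper=23)

```text
time: 5.2
tool_pos: [527.1, 282.7, 41.3]
tcp_rot: [-3.141, -0.001, 0.04]
contact_force: [-0.5, 5.2, 2.0]
grip_width: 21.1
finger_force: 2.7
```

Call:
jog_arm([
  {"xyz": [0,-0.035,0],"spin": 0},
  {"xyz": [0,0,0],"spin": 0},
  {"xyz": [0,0,0],"spin": 0},
  {"xyz": [0,0,0],"spin": 0},
  {"xyz": [0,0,0],"spin": 0},
  {"xyz": [0,0,0],"spin": 0},
  {"xyz": [0,0,0],"spin": 0},
  {"xyz": [0,0,0],"spin": 0},
  {"xyz": [0,0,0],"spin": 0},
  {"xyz": [0,0,0],"spin": 0},
], gripper=10)

```text
time: 6.45
tool_pos: [527.0, 285.3, 41.3]
tcp_rot: [-3.141, -0.001, 0.04]
contact_force: [0.1, 5.5, 2.9]
grip_width: 15.8
finger_force: 29.9
```

Call:
jog_arm([
  {"xyz": [0,-0.01,0],"spin": 0},
  {"xyz": [0,0,0],"spin": 0},
  {"xyz": [0,0,-0.03],"spin": 0},
  {"xyz": [0,0,-0.03],"spin": 0},
  {"xyz": [0,0,-0.03],"spin": 0},
  {"xyz": [0,0,-0.03],"spin": 0},
  {"xyz": [0,0,0],"spin": 0},
  {"xyz": [0,0,0],"spin": 0},
  {"xyz": [0,0,0],"spin": 0},
  {"xyz": [0,0,0],"spin": 0},
])

```text
time: 7.7
tool_pos: [526.7, 285.6, 50.7]
tcp_rot: [3.141, 0.0, 0.04]
contact_force: [-1.3, 0.9, -5.2]
grip_width: 15.6
finger_force: 29.9
```

Call:
jog_arm([
  {"xyz": [0,0,-0.05],"spin": 0},
  {"xyz": [0,0,-0.05],"spin": 0},
  {"xyz": [0,0,-0.05],"spin": 0},
  {"xyz": [0,0,-0.05],"spin": 0},
  {"xyz": [0,0,-0.1],"spin": 0},
  {"xyz": [0,0,-0.1],"spin": 0},
  {"xyz": [0,0,-0.15],"spin": 0},
  {"xyz": [0,0,-0.2],"spin": 0},
  {"xyz": [0,0,0],"spin": 0},
  {"xyz": [0,0,0],"spin": 0},
])

```text
time: 8.95
tool_pos: [526.7, 285.6, 110.6]
tcp_rot: [3.141, 0.0, 0.04]
contact_force: [-1.1, -0.2, -4.4]
grip_width: 15.7
finger_force: 29.9
```

```bash
python3 -c "
from h import *
to(487,-302,110,-.08)
a=cv2.resize(bot.capture('side')[150:340,100:330],None,fx=3,fy=3,interpolation=2)
cv2.imwrite('pics/g2.png',a)"
```

```text
[526.7 285.6 110.6] yaw 0.04 shift [-0.788  7.319  0.009] spin 1.2 w 15.7
```

View pics/g2.png

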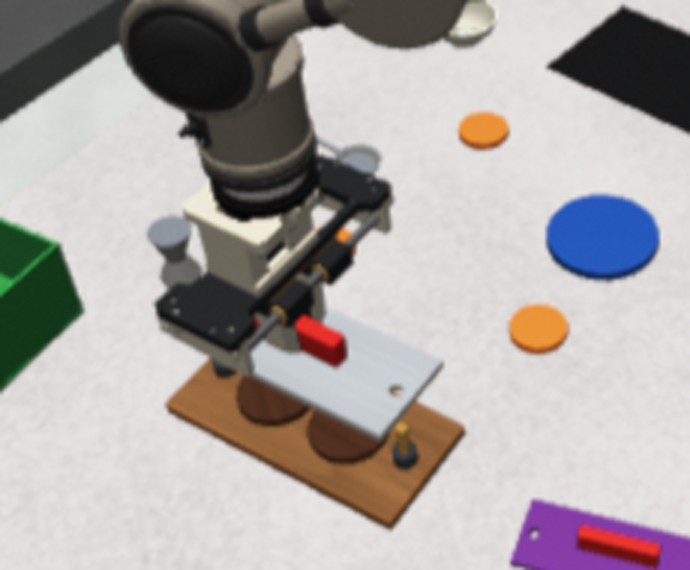

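The plate is level and clear above both dowels (hole at (397,390), dowel at (403,440)). Two dark coasters lie on the base. Moving to the mat.

Call:
jog_arm([
  {"xyz": [-0.065,0.3,-0.1],"spin": 0},
  {"xyz": [-0.065,0.5,-0.1],"spin": 0},
  {"xyz": [-0.065,0.65,0],"spin": 0},
  {"xyz": [-0.065,0.7,0],"spin": 0},
  {"xyz": [-0.065,0.7,0],"spin": 0},
  {"xyz": [-0.065,0.7,0],"spin": 0},
  {"xyz": [-0.065,0.7,0],"spin": 0},
  {"xyz": [-0.065,0.7,0],"spin": 0},
  {"xyz": [-0.065,0.7,0],"spin": 0},
  {"xyz": [-0.065,0.6,0],"spin": 0},
])

```text
time: 10.25
tool_pos: [493.6, -218.7, 126.8]
tcp_rot: [3.141, 0.0, 0.038]
contact_force: [0.1, -0.1, -4.7]
grip_width: 16.0
finger_force: 29.9
```

Call:
jog_arm([
  {"xyz": [-0.065,0.5,0],"spin": 0},
  {"xyz": [-0.065,0.35,0],"spin": 0},
  {"xyz": [-0.008,0.22,0],"spin": 0},
  {"xyz": [0,0,0],"spin": 0.3},
  {"xyz": [0,0,0],"spin": 0.5},
  {"xyz": [0,0,0],"spin": 0.4},
  {"xyz": [0,0,0.4],"spin": 0},
  {"xyz": [0,0,0.4],"spin": 0},
  {"xyz": [0,0,0.2],"spin": 0},
  {"xyz": [0,0,0],"spin": 0},
])

```text
time: 11.5
tool_pos: [486.8, -300.9, 45.9]
tcp_rot: [-3.14, 0.002, -0.08]
contact_force: [0.4, -0.7, -5.2]
grip_width: 15.7
finger_force: 29.9
```

```bash
python3 -c "
from h import *
to(487,-302,17,-.08)
cv2.imwrite('pics/g3.png',cv2.resize(bot.capture('top')[150:310,310:470],None,fx=3,fy=3,interpolation=2))"
```

```text
[ 486.8 -300.9   45.9] yaw -0.08 shift [0.004 0.014 0.362] spin 0.0 w 15.7
```

View pics/g3.png

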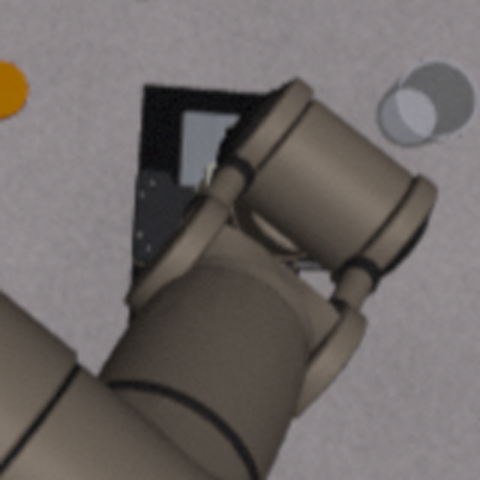

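The plate lies over the mat with its edges parallel (corner near (185,112)). Lowering and releasing.

Call:
jog_arm([
  {"xyz": [0,0.01,0.1],"spin": 0},
  {"xyz": [0,0,0.1],"spin": 0},
  {"xyz": [0,0,0.08],"spin": 0},
  {"xyz": [0,0,0.04],"spin": 0},
  {"xyz": [0,0,0.025],"spin": 0},
  {"xyz": [0,0,0.015],"spin": 0},
  {"xyz": [0,0,0.01],"spin": 0},
  {"xyz": [0,0,0],"spin": 0},
  {"xyz": [0,0,0],"spin": 0},
  {"xyz": [0,0,0],"spin": 0},
])

```text
time: 12.8
tool_pos: [487.2, -302.8, 17.2]
tcp_rot: [3.141, -0.0, -0.08]
contact_force: [-0.1, -0.3, -5.7]
grip_width: 15.9
finger_force: 29.9
```

Call:
jog_arm([
  {"xyz": [0,0,0],"spin": 0},
  {"xyz": [0,0,0],"spin": 0},
  {"xyz": [0,0,0],"spin": 0},
  {"xyz": [0,0,0],"spin": 0},
  {"xyz": [0,0,-0.1],"spin": 0},
  {"xyz": [0,0,-0.3],"spin": 0},
  {"xyz": [0,0,-0.6],"spin": 0},
  {"xyz": [0,0,-0.5],"spin": 0},
  {"xyz": [0,0,0],"spin": -0.8},
  {"xyz": [0,0,0],"spin": 0},
], gripper=60)

```text
time: 14.05
tool_pos: [487.2, -302.9, 138.0]
tcp_rot: [3.141, -0.001, -0.001]
contact_force: [1.0, 0.4, -0.1]
grip_width: 55.1
finger_force: 0.0
```

```bash
python3 -c "
from h import *
im=bot.capture('top'); m=masks(im)
for k,z in(('orange',5),('blue',6)):
    for b in blobs(m[k],'top',z): print(k,b)
to(488.7,284,140,0)
c=im[160:270,130:200]; h=cv2.cvtColor(c,cv2.COLOR_BGR2HSV)
d=cv2.inRange(h,np.array((0,60,15)),np.array((20,255,90))); full=np.zeros(im.shape[:2],np.uint8); full[160:270,130:200]=d
for b in blobs(full,'top',25): print('dark',b)
cv2.imwrite('pics/g4.png',cv2.resize(np.hstack([c,cv2.merge([d]*3)]),None,fx=4,fy=4))"
```

```text
orange ([234.0, 254.0], 'rect', [422.9, 96.3, 48.0, 50.7, 0.1], 'cent', [423.4, 95.6])
orange ([309.0, 179.0], 'rect', [626.1, -106.2, 47.3, 49.2, 0.1], 'cent', [626.3, -106.2])
orange ([226.0, 170.0], 'rect', [652.0, 120.5, 50.4, 49.2, 0.9], 'cent', [651.1, 119.7])
blue ([284.0, 248.0], 'rect', [441.7, -41.3, 105.4, 91.1, 50.5], 'cent', [439.2, -39.3])
[ 487.  -302.7  137.3] yaw -0.002 shift [ 0.009 -7.333 -0.034] spin -0.02 w 55.2
dark ([164.0, 222.0], 'rect', [512.7, 287.0, 81.4, 175.9, 88.7], 'cent', [524.1, 281.9])
```

View pics/g4.png

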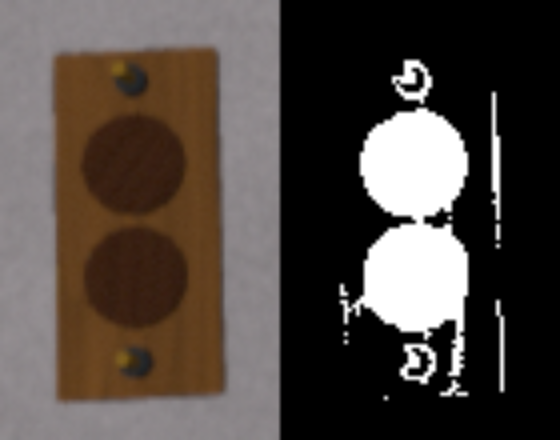

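The picture shows both coasters flat on the base, centres at crop (134,164) and (136,277), which agrees with the predicted positions. Fetching large_a.

Call:
jog_arm([
  {"xyz": [0,-0.733,0],"spin": 0},
  {"xyz": [0,-0.733,0],"spin": 0},
  {"xyz": [0,-0.733,0],"spin": 0},
  {"xyz": [0,-0.733,0],"spin": 0},
  {"xyz": [0,-0.733,0],"spin": 0},
  {"xyz": [0,-0.733,0],"spin": 0},
  {"xyz": [0,-0.733,0],"spin": 0},
  {"xyz": [0,-0.733,0],"spin": 0},
  {"xyz": [0,-0.733,0],"spin": 0},
  {"xyz": [0,-0.733,0],"spin": 0},
], gripper=100)

```text
time: 15.35
tool_pos: [486.7, 285.4, 136.5]
tcp_rot: [3.141, 0.001, -0.002]
contact_force: [1.6, -0.3, 0.4]
grip_width: 91.6
finger_force: 0.0
```

Call:
jog_arm([
  {"xyz": [0,0,0.4],"spin": -0.4},
  {"xyz": [0,0,0.4],"spin": 0},
  {"xyz": [0,0,0],"spin": 0},
  {"xyz": [0,0,0],"spin": 0},
  {"xyz": [0,0,0],"spin": 0},
  {"xyz": [0,0,0],"spin": 0},
  {"xyz": [0,0,0],"spin": 0},
  {"xyz": [0,0,0],"spin": 0},
  {"xyz": [0,0,0],"spin": 0},
  {"xyz": [0,0,0],"spin": 0},
])

```text
time: 16.6
tool_pos: [487.2, 283.6, 73.0]
tcp_rot: [3.141, 0.0, 0.04]
contact_force: [-0.5, -0.8, -0.2]
grip_width: 91.6
finger_force: 0.0
```

```bash
python3 -c "
from h import *
to(488.7,284.1,18,0.04)"
```

```text
[487.2 283.6  73. ] yaw 0.04 shift [ 0.019 -0.006  0.688] spin -0.0 w 91.6
```

Call:
jog_arm([
  {"xyz": [0.019,-0.006,0.2],"spin": 0},
  {"xyz": [0,0,0.2],"spin": 0},
  {"xyz": [0,0,0.15],"spin": 0},
  {"xyz": [0,0,0.09],"spin": 0},
  {"xyz": [0,0,0.05],"spin": 0},
  {"xyz": [0,0,0],"spin": 0},
  {"xyz": [0,0,0],"spin": 0},
  {"xyz": [0,0,0],"spin": 0},
  {"xyz": [0,0,0],"spin": 0},
  {"xyz": [0,0,0],"spin": 0},
])

```text
time: 17.85
tool_pos: [488.8, 284.2, 18.0]
tcp_rot: [3.142, -0.0, 0.04]
contact_force: [0.3, 0.0, -0.1]
grip_width: 91.9
finger_force: 0.0
```

Call:
jog_arm([
  {"xyz": [0,0,0],"spin": 0},
  {"xyz": [0,0,0],"spin": 0},
  {"xyz": [0,0,0],"spin": 0},
  {"xyz": [0,0,0],"spin": 0},
  {"xyz": [0,0,0],"spin": 0},
  {"xyz": [0,0,0],"spin": 0},
  {"xyz": [0,0,0],"spin": 0},
  {"xyz": [0,0,0],"spin": 0},
  {"xyz": [0,0,0],"spin": 0},
  {"xyz": [0,0,0],"spin": 0},
], gripper=50)

```text
time: 19.1
tool_pos: [488.7, 284.1, 17.8]
tcp_rot: [3.141, 0.0, 0.04]
contact_force: [0.1, 0.1, 0.1]
grip_width: 67.1
finger_force: 30.0
```

Call:
jog_arm([
  {"xyz": [0,0,-0.1],"spin": 0},
  {"xyz": [0,0,-0.3],"spin": 0},
  {"xyz": [0,0,-0.5],"spin": 0},
  {"xyz": [-0.1,0.5,0],"spin": 0},
  {"xyz": [-0.11,0.65,0],"spin": 0},
  {"xyz": [-0.15,0.7,0],"spin": 0},
  {"xyz": [-0.15,0.7,0],"spin": 0},
  {"xyz": [-0.15,0.7,0],"spin": 0},
  {"xyz": [-0.15,0.5,0],"spin": 0},
  {"xyz": [0,0.2,0],"spin": 0},
])

```text
time: 20.35
tool_pos: [436.2, -35.9, 90.5]
tcp_rot: [3.141, -0.001, 0.037]
contact_force: [0.7, 0.7, -0.1]
grip_width: 66.9
finger_force: 30.0
```

```bash
python3 -c "
from h import *
to(436,-37,16,0.04)"
```

```text
[436.2 -35.9  90.5] yaw 0.037 shift [-0.004  0.013  0.931] spin -0.03 w 66.9
```

Call:
jog_arm([
  {"xyz": [0,0,0.35],"spin": 0},
  {"xyz": [0,0,0.25],"spin": 0},
  {"xyz": [0,0,0.15],"spin": 0},
  {"xyz": [0,0,0.08],"spin": 0},
  {"xyz": [0,0,0.05],"spin": 0},
  {"xyz": [0,0,0.03],"spin": 0},
  {"xyz": [0,0,0.02],"spin": 0},
  {"xyz": [0,0,0],"spin": 0},
  {"xyz": [0,0,0],"spin": 0},
  {"xyz": [0,0,0],"spin": 0},
])

```text
time: 21.6
tool_pos: [436.6, -34.2, 15.6]
tcp_rot: [3.141, -0.0, 0.04]
contact_force: [-0.0, 0.1, -0.1]
grip_width: 66.8
finger_force: 30.0
```

```bash
python3 -c "
from h import *
to(436,-37,15.3,0.04);print(bot.get_obs()['contact_force'])"
```

```text
[436.6 -34.2  15.6] yaw 0.04 shift [-0.009  0.034  0.004] spin -0.0 w 66.8
[-0.01447628  0.0918777  -0.12405808]
```

Call:
jog_arm([
  {"xyz": [0,0.034,0],"spin": 0},
  {"xyz": [0,0,0.005],"spin": 0},
  {"xyz": [0,0,0],"spin": 0},
  {"xyz": [0,0,0],"spin": 0},
  {"xyz": [0,0,0],"spin": 0},
  {"xyz": [0,0,0],"spin": 0},
  {"xyz": [0,0,0],"spin": 0},
  {"xyz": [0,0,0],"spin": 0},
  {"xyz": [0,0,0],"spin": 0},
  {"xyz": [0,0,0],"spin": 0},
])

```text
time: 22.85
tool_pos: [436.7, -36.9, 15.1]
tcp_rot: [3.141, -0.0, 0.04]
contact_force: [-1.2, 0.2, -0.4]
grip_width: 66.8
finger_force: 30.0
```

Call:
jog_arm([
  {"xyz": [0,0,0],"spin": 0},
  {"xyz": [0,0,0],"spin": 0},
  {"xyz": [0,0,0],"spin": 0},
  {"xyz": [0,0,0],"spin": 0},
  {"xyz": [0,0,0],"spin": 0},
  {"xyz": [0,0,-0.2],"spin": 0},
  {"xyz": [0,0,-0.4],"spin": 0},
  {"xyz": [0,0,-0.5],"spin": 0},
  {"xyz": [0.16,-0.5,0],"spin": 0},
  {"xyz": [0.2,-0.6,0],"spin": 0},
], gripper=100)

```text
time: 24.1
tool_pos: [462.6, 52.5, 103.9]
tcp_rot: [3.141, -0.002, 0.037]
contact_force: [-0.1, 0.0, 0.1]
grip_width: 91.5
finger_force: 0.0
```

Call:
jog_arm([
  {"xyz": [0.27,-0.65,0],"spin": 0},
  {"xyz": [0.27,-0.65,0],"spin": 0},
  {"xyz": [0.27,-0.65,0],"spin": 0},
  {"xyz": [0.27,-0.6,0],"spin": 0},
  {"xyz": [0,-0.3,0],"spin": 0},
  {"xyz": [0,0,0],"spin": 0},
  {"xyz": [0,0,0],"spin": 0},
  {"xyz": [0,0,0],"spin": 0},
  {"xyz": [0,0,0],"spin": 0},
  {"xyz": [0,0,0],"spin": 0},
])

```text
time: 25.35
tool_pos: [539.4, 282.9, 103.2]
tcp_rot: [3.142, -0.0, 0.039]
contact_force: [0.2, -0.9, 0.4]
grip_width: 92.1
finger_force: 0.0
```

```bash
python3 -c "
from h import *
to(564.7,287.1,18,0.04)
im=bot.capture('top')
cv2.imwrite('pics/g5.png',cv2.resize(im[190:310,220:400],None,fx=4,fy=4,interpolation=2))"
```

```text
[539.4 282.9 103.2] yaw 0.039 shift [ 0.318 -0.04   1.066] spin -0.01 w 92.1
```

View pics/g5.png

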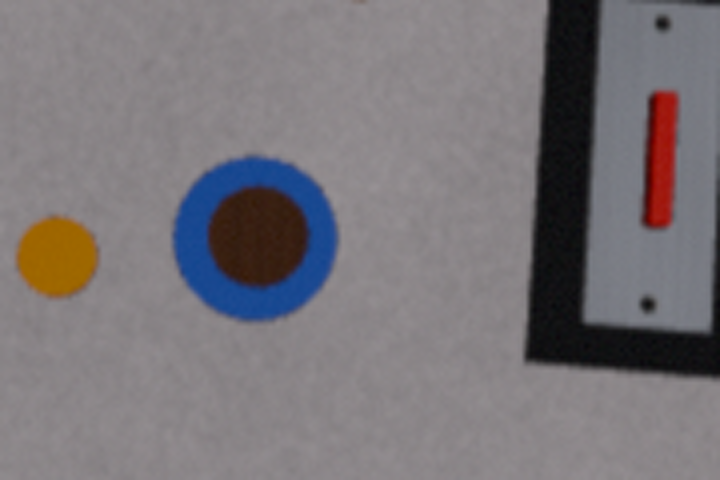

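The picture shows large_a on the stand, coaster centre (259,236) against stand centre (256,239), so about 2 mm off. The plate lies well on the mat. Now large_b.

Call:
jog_arm([
  {"xyz": [0.318,-0.05,0],"spin": 0},
  {"xyz": [0,0,0.3],"spin": 0},
  {"xyz": [0,0,0.3],"spin": 0},
  {"xyz": [0,0,0.2],"spin": 0},
  {"xyz": [0,0,0.1],"spin": 0},
  {"xyz": [0,0,0.1],"spin": 0},
  {"xyz": [0,0,0.06],"spin": 0},
  {"xyz": [0,0,0],"spin": 0},
  {"xyz": [0,0,0],"spin": 0},
  {"xyz": [0,0,0],"spin": 0},
])

```text
time: 26.65
tool_pos: [564.7, 288.5, 18.7]
tcp_rot: [-3.141, -0.001, 0.04]
contact_force: [0.0, -0.6, 0.2]
grip_width: 92.0
finger_force: 0.0
```

Call:
jog_arm([
  {"xyz": [0,0,0],"spin": 0},
  {"xyz": [0,0,0],"spin": 0},
  {"xyz": [0,0,0],"spin": 0},
  {"xyz": [0,0,0],"spin": 0},
  {"xyz": [0,0,0],"spin": 0},
  {"xyz": [0,0,0],"spin": 0},
  {"xyz": [0,0,0],"spin": 0},
  {"xyz": [0,0,0],"spin": 0},
  {"xyz": [0,0,0],"spin": 0},
  {"xyz": [0,0,0],"spin": 0},
], gripper=50)

```text
time: 27.9
tool_pos: [564.5, 288.4, 18.3]
tcp_rot: [3.141, 0.0, 0.04]
contact_force: [0.2, -0.4, 2.2]
grip_width: 67.2
finger_force: 30.0
```

Call:
jog_arm([
  {"xyz": [0,0,-0.1],"spin": 0},
  {"xyz": [0,0,-0.3],"spin": 0},
  {"xyz": [0,0,-0.6],"spin": 0},
  {"xyz": [-0.2,0.5,0],"spin": 0},
  {"xyz": [-0.3,0.65,0],"spin": 0},
  {"xyz": [-0.3,0.7,0],"spin": 0},
  {"xyz": [-0.3,0.7,0],"spin": 0},
  {"xyz": [-0.3,0.7,0],"spin": 0},
  {"xyz": [-0.2,0.5,0],"spin": 0},
  {"xyz": [0,0.2,0],"spin": 0},
])

```text
time: 29.15
tool_pos: [448.6, -34.1, 98.9]
tcp_rot: [3.141, -0.0, 0.037]
contact_force: [0.3, 0.2, -0.2]
grip_width: 66.8
finger_force: 30.0
```

Call:
jog_arm([
  {"xyz": [0,0,0],"spin": 0},
  {"xyz": [0,0,0],"spin": 0},
  {"xyz": [0,0,0],"spin": 0},
  {"xyz": [0,0,0],"spin": 0},
  {"xyz": [0,0,0],"spin": 0},
  {"xyz": [0,0,0],"spin": 0},
  {"xyz": [0,0,0],"spin": 0},
  {"xyz": [0,0,0],"spin": 0},
  {"xyz": [0,0,0],"spin": 0},
  {"xyz": [0,0,0],"spin": 0},
])

```text
time: 30.4
tool_pos: [449.1, -32.4, 98.3]
tcp_rot: [3.142, -0.0, 0.04]
contact_force: [-0.4, 0.9, 0.1]
grip_width: 67.1
finger_force: 30.0
```

```bash
python3 -c "
from h import *
to(435.3,-35.7,25.3,0.04)"
```

```text
[449.1 -32.4  98.3] yaw 0.04 shift [-0.174  0.034  0.913] spin -0.0 w 67.1
```

Call:
jog_arm([
  {"xyz": [-0.174,0.034,0.2],"spin": 0},
  {"xyz": [0,0,0.25],"spin": 0},
  {"xyz": [0,0,0.2],"spin": 0},
  {"xyz": [0,0,0.1],"spin": 0},
  {"xyz": [0,0,0.07],"spin": 0},
  {"xyz": [0,0,0.04],"spin": 0},
  {"xyz": [0,0,0.03],"spin": 0},
  {"xyz": [0,0,0.02],"spin": 0},
  {"xyz": [0,0,0],"spin": 0},
  {"xyz": [0,0,0],"spin": 0},
])

```text
time: 31.65
tool_pos: [435.4, -35.7, 25.6]
tcp_rot: [3.141, -0.0, 0.04]
contact_force: [-1.8, -1.1, -0.9]
grip_width: 66.9
finger_force: 30.0
```

```bash
python3 -c "
from h import *
to(435.3,-35.7,25.3,0.04);print(bot.get_obs()['contact_force'])"
```

```text
[435.4 -35.7  25.6] yaw 0.04 shift [-0.002 -0.     0.004] spin -0.0 w 66.9
[-1.84272549 -1.13719587 -0.87225003]
```

Call:
jog_arm([
  {"xyz": [0,0,0.005],"spin": 0},
  {"xyz": [0,0,0],"spin": 0},
  {"xyz": [0,0,0],"spin": 0},
  {"xyz": [0,0,0],"spin": 0},
  {"xyz": [0,0,0],"spin": 0},
  {"xyz": [0,0,-0.3],"spin": 0},
  {"xyz": [0,0,-0.4],"spin": 0},
  {"xyz": [0,0,-0.4],"spin": 0},
  {"xyz": [0,0,0],"spin": 0},
  {"xyz": [0,0,0],"spin": 0},
], gripper=100)

```text
time: 32.9
tool_pos: [434.9, -35.5, 112.5]
tcp_rot: [-3.141, 0.001, 0.04]
contact_force: [-0.2, -0.5, 0.3]
grip_width: 91.8
finger_force: 0.0
```

Call:
jog_arm([
  {"xyz": [0,-0.4,0],"spin": 0},
  {"xyz": [0,-0.5,0],"spin": 0},
  {"xyz": [-0.08,-0.5,0],"spin": 0},
  {"xyz": [0,-0.24,0],"spin": 0},
  {"xyz": [0,0,0],"spin": 0},
  {"xyz": [0,0,0],"spin": 0},
  {"xyz": [0,0,0],"spin": 0},
  {"xyz": [0,0,0],"spin": 0},
  {"xyz": [0,0,0],"spin": 0},
  {"xyz": [0,0,0],"spin": 0},
])

```text
time: 34.15
tool_pos: [423.8, 95.0, 113.1]
tcp_rot: [3.141, -0.0, 0.039]
contact_force: [0.5, 0.4, 0.6]
grip_width: 91.8
finger_force: 0.0
```

```bash
python3 -c "
from h import *
for n in('side','top'):
    im=bot.capture(n)
    for b in blobs(masks(im)['orange'],n,5): print(n,b)
to(423.3,95.5,3,0.04)
cv2.imwrite('pics/g6.png',im)"
```

```text
side ([204.0, 289.0], 'rect', [527.6, 283.4, 230.8, 104.4, 3.0], 'cent', [524.6, 283.4])
side ([279.0, 259.0], 'rect', [422.3, 95.7, 49.1, 50.3, 32.7], 'cent', [422.3, 96.0])
side ([211.0, 219.0], 'rect', [680.8, 74.2, 48.8, 52.6, 71.2], 'cent', [680.4, 74.3])
top ([309.0, 179.0], 'rect', [626.1, -106.2, 47.3, 49.2, 0.1], 'cent', [626.3, -106.2])
top ([243.0, 159.0], 'rect', [682.9, 74.5, 50.7, 49.3, 0.6], 'cent', [682.0, 74.3])
[423.8  95.1 113.1] yaw 0.04 shift [-0.006 -0.005  1.377] spin -0.0 w 91.9
```

View pics/g6.png

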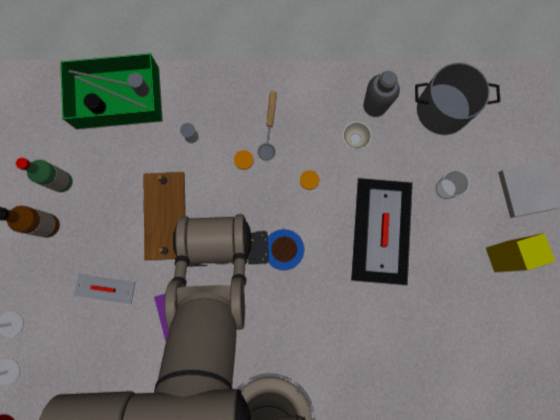

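One small coaster was knocked to (243,159), near the spoon bowl at (266,152); I'll take it last with the gripper turned. The large stack at (285,249) is centred on the stand. Now the coaster under the gripper.

Call:
jog_arm([
  {"xyz": [-0.006,-0.005,0.35],"spin": 0},
  {"xyz": [0,0,0.35],"spin": 0},
  {"xyz": [0,0,0.3],"spin": 0},
  {"xyz": [0,0,0.2],"spin": 0},
  {"xyz": [0,0,0.1],"spin": 0},
  {"xyz": [0,0,0.05],"spin": 0},
  {"xyz": [0,0,0.02],"spin": 0},
  {"xyz": [0,0,0],"spin": 0},
  {"xyz": [0,0,0],"spin": 0},
  {"xyz": [0,0,0],"spin": 0},
])

```text
time: 35.5
tool_pos: [423.4, 95.6, 3.7]
tcp_rot: [3.142, -0.0, 0.04]
contact_force: [-0.1, -0.2, -0.3]
grip_width: 91.5
finger_force: 0.0
```

Call:
jog_arm([
  {"xyz": [0,0,0],"spin": 0},
  {"xyz": [0,0,0],"spin": 0},
  {"xyz": [0,0,0],"spin": 0},
  {"xyz": [0,0,0],"spin": 0},
  {"xyz": [0,0,0],"spin": 0},
  {"xyz": [0,0,0],"spin": 0},
  {"xyz": [0,0,0],"spin": 0},
  {"xyz": [0,0,0],"spin": 0},
  {"xyz": [0,0,0],"spin": 0},
  {"xyz": [0,0,0],"spin": 0},
], gripper=40)

```text
time: 36.75
tool_pos: [423.2, 95.5, 3.5]
tcp_rot: [3.142, 0.0, 0.04]
contact_force: [-0.5, 0.6, -0.8]
grip_width: 52.8
finger_force: 30.0
```

Call:
jog_arm([
  {"xyz": [0,0,-0.2],"spin": 0},
  {"xyz": [0,0,-0.5],"spin": 0},
  {"xyz": [0,0,-0.6],"spin": 0},
  {"xyz": [0.08,0.3,0],"spin": 0},
  {"xyz": [0,0.5,0],"spin": 0},
  {"xyz": [0,0.5,0],"spin": 0},
  {"xyz": [0,0.34,0],"spin": 0},
  {"xyz": [0,0,0],"spin": 0},
  {"xyz": [0,0,0],"spin": 0},
  {"xyz": [0,0,0],"spin": 0},
])

```text
time: 38.0
tool_pos: [434.7, -34.4, 107.4]
tcp_rot: [-3.141, 0.0, 0.041]
contact_force: [-0.8, 0.7, 0.3]
grip_width: 52.5
finger_force: 30.0
```

```bash
python3 -c "
from h import *
to(435.5,-36,35.5,0.04)"
```

```text
[434.7 -34.4 107.4] yaw 0.041 shift [0.01  0.021 0.899] spin 0.01 w 52.5
```

Call:
jog_arm([
  {"xyz": [0.01,0.021,0.3],"spin": 0},
  {"xyz": [0,0,0.25],"spin": 0},
  {"xyz": [0,0,0.15],"spin": 0},
  {"xyz": [0,0,0.08],"spin": 0},
  {"xyz": [0,0,0.06],"spin": 0},
  {"xyz": [0,0,0.04],"spin": 0},
  {"xyz": [0,0,0.02],"spin": 0},
  {"xyz": [0,0,0.005],"spin": 0},
  {"xyz": [0,0,0],"spin": 0},
  {"xyz": [0,0,0],"spin": 0},
])

```text
time: 39.25
tool_pos: [435.9, -37.0, 35.4]
tcp_rot: [3.141, -0.001, 0.04]
contact_force: [-0.8, 0.3, 5.9]
grip_width: 52.8
finger_force: 30.0
```

Call:
jog_arm([
  {"xyz": [0,0,0],"spin": 0},
  {"xyz": [0,0,0],"spin": 0},
  {"xyz": [0,0,0],"spin": 0},
  {"xyz": [0,0,0],"spin": 0},
  {"xyz": [0,0,0],"spin": 0},
  {"xyz": [0,0,-0.2],"spin": 0},
  {"xyz": [0,0,-0.4],"spin": 0},
  {"xyz": [0,0,-0.5],"spin": 0},
  {"xyz": [0.35,0.17,0],"spin": 0},
  {"xyz": [0.5,0.2,0],"spin": 0},
], gripper=100)

```text
time: 40.5
tool_pos: [505.4, -64.0, 124.0]
tcp_rot: [3.141, -0.001, 0.04]
contact_force: [0.5, 0.0, -0.5]
grip_width: 91.7
finger_force: 0.0
```

Call:
jog_arm([
  {"xyz": [0.5,0.2,0],"spin": 0},
  {"xyz": [0.5,0.2,0],"spin": 0},
  {"xyz": [0.5,0.2,0],"spin": 0},
  {"xyz": [0,0,0],"spin": 0},
  {"xyz": [0,0,0],"spin": 0},
  {"xyz": [0,0,0],"spin": 0},
  {"xyz": [0,0,0],"spin": 0},
  {"xyz": [0,0,0],"spin": 0},
  {"xyz": [0,0,0],"spin": 0},
  {"xyz": [0,0,0],"spin": 0},
])

```text
time: 41.75
tool_pos: [626.6, -107.0, 123.1]
tcp_rot: [3.142, -0.0, 0.04]
contact_force: [-0.3, -0.4, -0.6]
grip_width: 92.1
finger_force: 0.0
```

```bash
python3 -c "
from h import *
for n in('side','top'):
    im=bot.capture(n)
    for b in blobs(masks(im)['orange'],n,5): print(n,b)
    if n=='side':a=im
to(626.3,-106.2,3.3,0.04)
cv2.imwrite('pics/g7.png',np.hstack([cv2.resize(a[170:290,200:330],(390,360),interpolation=2),cv2.resize(im[200:300,230:340],(396,360),interpolation=2)]))"
```

```text
side ([210.0, 289.0], 'rect', [527.7, 282.5, 230.5, 104.5, 3.0], 'cent', [534.2, 285.3])
side ([301.0, 220.0], 'rect', [451.3, -68.0, 53.7, 51.8, 32.5], 'cent', [451.7, -67.8])
side ([211.0, 219.0], 'rect', [680.8, 74.1, 48.9, 52.5, 71.7], 'cent', [680.9, 73.8])
side ([261.0, 193.0], 'rect', [624.8, -105.6, 48.4, 49.6, 32.4], 'cent', [624.8, -105.9])
top ([243.0, 159.0], 'rect', [681.6, 74.5, 47.8, 49.5, 0.2], 'cent', [681.8, 74.3])
[ 626.6 -107.   123.1] yaw 0.04 shift [-0.003 -0.01   1.497] spin -0.0 w 91.9
```

View pics/g7.png

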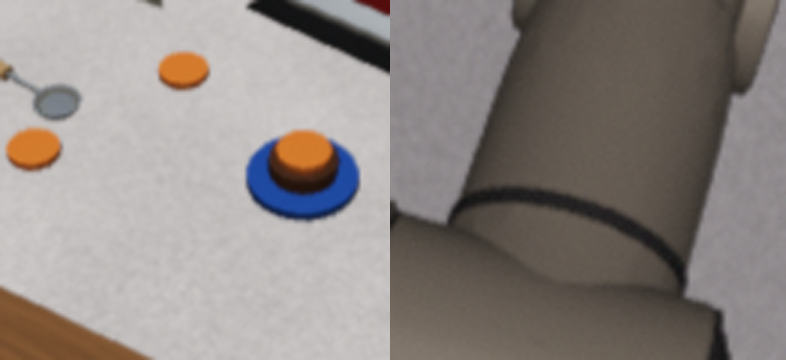

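The side view shows the stack neat and centred on the stand (orange at (304,150), stand at (303,178) lower down). Now the next small coaster.

Call:
jog_arm([
  {"xyz": [-0.003,-0.01,0.4],"spin": 0},
  {"xyz": [0,0,0.4],"spin": 0},
  {"xyz": [0,0,0.3],"spin": 0},
  {"xyz": [0,0,0.2],"spin": 0},
  {"xyz": [0,0,0.1],"spin": 0},
  {"xyz": [0,0,0.06],"spin": 0},
  {"xyz": [0,0,0.03],"spin": 0},
  {"xyz": [0,0,0],"spin": 0},
  {"xyz": [0,0,0],"spin": 0},
  {"xyz": [0,0,0],"spin": 0},
])

```text
time: 43.1
tool_pos: [626.6, -106.3, 4.3]
tcp_rot: [3.141, -0.001, 0.04]
contact_force: [-0.3, -0.0, -0.8]
grip_width: 91.6
finger_force: 0.0
```

Call:
jog_arm([
  {"xyz": [0,0,0],"spin": 0},
  {"xyz": [0,0,0],"spin": 0},
  {"xyz": [0,0,0],"spin": 0},
  {"xyz": [0,0,0],"spin": 0},
  {"xyz": [0,0,0],"spin": 0},
  {"xyz": [0,0,0],"spin": 0},
  {"xyz": [0,0,0],"spin": 0},
  {"xyz": [0,0,0],"spin": 0},
  {"xyz": [0,0,0],"spin": 0},
  {"xyz": [0,0,0],"spin": 0},
], gripper=40)

```text
time: 44.35
tool_pos: [626.4, -106.2, 3.9]
tcp_rot: [3.142, -0.0, 0.04]
contact_force: [-0.1, -0.3, 0.9]
grip_width: 52.9
finger_force: 30.0
```

Call:
jog_arm([
  {"xyz": [0,0,-0.3],"spin": 0},
  {"xyz": [0,0,-0.5],"spin": 0},
  {"xyz": [0,0,-0.6],"spin": 0},
  {"xyz": [-0.35,-0.17,0],"spin": 0},
  {"xyz": [-0.5,-0.2,0],"spin": 0},
  {"xyz": [-0.5,-0.2,0],"spin": 0},
  {"xyz": [-0.5,-0.2,0],"spin": 0},
  {"xyz": [-0.5,-0.2,0],"spin": 0},
  {"xyz": [0,0,0],"spin": 0},
  {"xyz": [0,0,0],"spin": 0},
])

```text
time: 45.6
tool_pos: [436.7, -36.5, 116.5]
tcp_rot: [3.141, -0.002, 0.04]
contact_force: [0.0, 0.2, -0.5]
grip_width: 52.7
finger_force: 30.0
```

```bash
python3 -c "
from h import *
to(435.5,-36,45.5,0.04)"
```

```text
[436.7 -36.5 116.5] yaw 0.04 shift [-0.016 -0.008  0.887] spin -0.0 w 52.7
```

Call:
jog_arm([
  {"xyz": [-0.016,-0.008,0.3],"spin": 0},
  {"xyz": [0,0,0.25],"spin": 0},
  {"xyz": [0,0,0.15],"spin": 0},
  {"xyz": [0,0,0.08],"spin": 0},
  {"xyz": [0,0,0.05],"spin": 0},
  {"xyz": [0,0,0.03],"spin": 0},
  {"xyz": [0,0,0.02],"spin": 0},
  {"xyz": [0,0,0],"spin": 0},
  {"xyz": [0,0,0],"spin": 0},
  {"xyz": [0,0,0],"spin": 0},
])

```text
time: 46.85
tool_pos: [434.4, -35.6, 45.8]
tcp_rot: [3.141, -0.001, 0.04]
contact_force: [-0.3, 0.3, 3.8]
grip_width: 52.3
finger_force: 30.0
```

Call:
jog_arm([
  {"xyz": [0,0,0],"spin": 0},
  {"xyz": [0,0,0],"spin": 0},
  {"xyz": [0,0,0],"spin": 0},
  {"xyz": [0,0,0],"spin": 0},
  {"xyz": [0,0,0],"spin": 0},
  {"xyz": [0,0,-0.2],"spin": 0},
  {"xyz": [0,0,-0.4],"spin": 0},
  {"xyz": [0,0,-0.4],"spin": 0},
  {"xyz": [0,0,0],"spin": 0},
  {"xyz": [0,0,0],"spin": 0},
], gripper=100)

```text
time: 48.1
tool_pos: [433.6, -35.4, 124.9]
tcp_rot: [-3.141, 0.001, 0.04]
contact_force: [-0.4, 0.0, 0.3]
grip_width: 91.7
finger_force: 0.0
```

Call:
jog_arm([
  {"xyz": [0,0,0],"spin": -1},
  {"xyz": [0,0,0],"spin": -1},
  {"xyz": [0,0,0],"spin": -1},
  {"xyz": [0,0,0],"spin": -1},
  {"xyz": [0,0,0],"spin": -1},
  {"xyz": [0,0,0],"spin": -1},
  {"xyz": [0,0,0],"spin": -1},
  {"xyz": [0,0,0],"spin": -1},
  {"xyz": [0,0,0],"spin": -1},
  {"xyz": [0,0,0],"spin": -1},
])

```text
time: 49.35
tool_pos: [433.3, -35.4, 124.1]
tcp_rot: [-3.139, 0.001, 1.043]
contact_force: [0.9, 0.6, 0.6]
grip_width: 91.7
finger_force: 0.0
```

Call:
jog_arm([
  {"xyz": [0,0,0],"spin": -1},
  {"xyz": [0,0,0],"spin": -1},
  {"xyz": [0,0,0],"spin": -1},
  {"xyz": [0,0,0],"spin": -1},
  {"xyz": [0,0,0],"spin": -1},
  {"xyz": [0,0,0],"spin": -0.3},
  {"xyz": [0.2,0.4,0],"spin": 0},
  {"xyz": [0.3,0.5,0],"spin": 0},
  {"xyz": [0.2,0.4,0],"spin": 0},
  {"xyz": [0,0,0],"spin": 0},
])

```text
time: 50.6
tool_pos: [539.3, 21.3, 124.3]
tcp_rot: [-3.141, -0.0, 1.571]
contact_force: [-0.1, -0.0, 0.0]
grip_width: 92.0
finger_force: 0.0
```

```bash
python3 -c "
from h import *
for n in('side','top'):
    im=bot.capture(n)
    for b in blobs(masks(im)['orange'],n,5): print(n,b)
to(681.8,74.3,100,1.57)
print(cast('top',[[266,152]],5))"
```

```text
side ([204.0, 289.0], 'rect', [527.6, 282.8, 231.2, 104.7, 3.2], 'cent', [524.6, 283.1])
side ([211.0, 219.0], 'rect', [680.8, 74.1, 48.8, 52.5, 71.2], 'cent', [680.5, 74.1])
side ([301.0, 218.0], 'rect', [454.6, -76.3, 55.3, 51.3, 86.4], 'cent', [454.6, -75.4])
top ([285.0, 249.0], 'rect', [436.5, -43.1, 44.4, 54.5, 84.5], 'cent', [437.3, -41.4])
[537.2  20.4 124.4] yaw 1.57 shift [0.676 1.808 0.301] spin -0.0 w 92.0
[[702.81460002  11.57648463   5.        ]]
```

Call:
jog_arm([
  {"xyz": [0.2,0.5,0],"spin": 0},
  {"xyz": [0.2,0.5,0],"spin": 0},
  {"xyz": [0.2,0.5,0],"spin": 0},
  {"xyz": [0.08,0.29,0],"spin": 0},
  {"xyz": [0,0,0.4],"spin": 0},
  {"xyz": [0,0,0.4],"spin": 0},
  {"xyz": [0,0,0.2],"spin": 0},
  {"xyz": [0,0,0],"spin": 0},
  {"xyz": [0,0,0],"spin": 0},
  {"xyz": [0,0,0],"spin": 0},
])

```text
time: 51.95
tool_pos: [682.3, 74.5, 47.1]
tcp_rot: [3.139, 0.0, 1.57]
contact_force: [-0.4, 0.8, 0.7]
grip_width: 91.6
finger_force: 0.0
```

```bash
python3 -c "
from h import *
to(681.8,74.3,3.8,1.57)
a=bot.capture('side')
cv2.imwrite('pics/g8.png',cv2.resize(a[130:280,130:330],None,fx=3.5,fy=3.5,interpolation=2))"
```

```text
[682.3  74.5  47.1] yaw 1.57 shift [-0.003 -0.007  0.541] spin -0.0 w 91.6
```

View pics/g8.png

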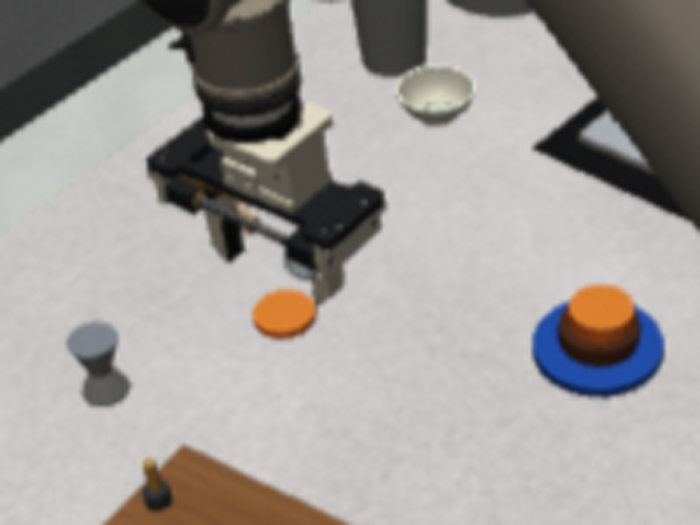

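The fingers straddle the coaster at (285,313), clear of the spoon bowl behind the right finger (300,265). Descending.

Call:
jog_arm([
  {"xyz": [-0.003,-0.007,0.2],"spin": 0},
  {"xyz": [0,0,0.15],"spin": 0},
  {"xyz": [0,0,0.1],"spin": 0},
  {"xyz": [0,0,0.06],"spin": 0},
  {"xyz": [0,0,0.03],"spin": 0},
  {"xyz": [0,0,0],"spin": 0},
  {"xyz": [0,0,0],"spin": 0},
  {"xyz": [0,0,0],"spin": 0},
  {"xyz": [0,0,0],"spin": 0},
  {"xyz": [0,0,0],"spin": 0},
])

```text
time: 53.25
tool_pos: [680.9, 74.3, 2.4]
tcp_rot: [3.141, 0.0, 1.57]
contact_force: [0.3, 0.3, 0.5]
grip_width: 91.7
finger_force: 0.0
```

Call:
jog_arm([
  {"xyz": [0,0,0],"spin": 0},
  {"xyz": [0,0,0],"spin": 0},
  {"xyz": [0,0,0],"spin": 0},
  {"xyz": [0,0,0],"spin": 0},
  {"xyz": [0,0,0],"spin": 0},
  {"xyz": [0,0,0],"spin": 0},
  {"xyz": [0,0,0],"spin": 0},
  {"xyz": [0,0,0],"spin": 0},
  {"xyz": [0,0,0],"spin": 0},
  {"xyz": [0,0,0],"spin": 0},
], gripper=40)

```text
time: 54.5
tool_pos: [680.9, 74.4, 2.3]
tcp_rot: [-3.142, 0.0, 1.57]
contact_force: [-0.4, -0.2, -1.2]
grip_width: 53.2
finger_force: 30.0
```

Call:
jog_arm([
  {"xyz": [0,0,-0.3],"spin": 0},
  {"xyz": [0,0,-0.5],"spin": 0},
  {"xyz": [0,0,-0.7],"spin": 0},
  {"xyz": [-0.2,-0.5,0],"spin": 0},
  {"xyz": [-0.25,-0.6,0],"spin": 0},
  {"xyz": [-0.25,-0.6,0],"spin": 0},
  {"xyz": [-0.25,-0.6,0],"spin": 0},
  {"xyz": [-0.25,-0.5,0],"spin": 0},
  {"xyz": [-0.18,-0.28,0],"spin": 0},
  {"xyz": [0,0,0],"spin": 0},
])

```text
time: 55.75
tool_pos: [433.4, -36.3, 122.7]
tcp_rot: [3.142, 0.0, 1.568]
contact_force: [1.0, -0.1, 1.2]
grip_width: 52.9
finger_force: 30.0
```

```bash
python3 -c "
from h import *
to(435.5,-36,56,1.57)"
```

```text
[433.4 -36.3 122.7] yaw 1.568 shift [0.004 0.026 0.833] spin -0.02 w 52.9
```

Call:
jog_arm([
  {"xyz": [0.004,0.026,0.3],"spin": 0},
  {"xyz": [0,0,0.25],"spin": 0},
  {"xyz": [0,0,0.15],"spin": 0},
  {"xyz": [0,0,0.07],"spin": 0},
  {"xyz": [0,0,0.04],"spin": 0},
  {"xyz": [0,0,0.02],"spin": 0},
  {"xyz": [0,0,0.01],"spin": 0},
  {"xyz": [0,0,0],"spin": 0},
  {"xyz": [0,0,0],"spin": 0},
  {"xyz": [0,0,0],"spin": 0},
])

```text
time: 57.0
tool_pos: [436.5, -35.5, 55.2]
tcp_rot: [3.141, 0.0, 1.57]
contact_force: [0.3, -0.1, -0.2]
grip_width: 53.0
finger_force: 30.0
```

```bash
python3 -c "
from h import *
to(435.5,-36,54.5,1.57);print(bot.get_obs()['contact_force'])"
```

```text
[436.5 -35.5  55.2] yaw 1.57 shift [-0.006 -0.013  0.009] spin -0.0 w 53.0
[ 0.25986654 -0.133717   -0.24688416]
```

Release, rise, and move aside toward y+ and up, to see everything.

Call:
jog_arm([
  {"xyz": [-0.006,-0.013,0.009],"spin": 0},
  {"xyz": [0,0,0],"spin": 0},
  {"xyz": [0,0,0],"spin": 0},
  {"xyz": [0,0,0],"spin": 0},
  {"xyz": [0,0,0],"spin": 0},
  {"xyz": [0,0,0],"spin": 0},
  {"xyz": [0,0,0],"spin": 0},
  {"xyz": [0,0,0],"spin": 0},
  {"xyz": [0,0,0],"spin": 0},
  {"xyz": [0,0,0],"spin": 0},
], gripper=100)

```text
time: 58.25
tool_pos: [435.4, -36.0, 54.4]
tcp_rot: [-3.142, 0.0, 1.57]
contact_force: [0.4, -0.4, 0.3]
grip_width: 91.8
finger_force: 0.0
```

Call:
jog_arm([
  {"xyz": [0,0,-0.2],"spin": 0},
  {"xyz": [0,0,-0.4],"spin": 0},
  {"xyz": [0,0,-0.5],"spin": 0},
  {"xyz": [0,0,-0.5],"spin": 0},
  {"xyz": [0.6,0,0],"spin": 0},
  {"xyz": [0.7,0,0],"spin": 0},
  {"xyz": [0.7,0,0],"spin": 0},
  {"xyz": [0.7,0,0],"spin": 0},
  {"xyz": [0.7,0,0],"spin": 0},
  {"xyz": [0,0,0],"spin": 0},
])

```text
time: 59.5
tool_pos: [435.0, 239.3, 182.1]
tcp_rot: [3.142, -0.001, 1.575]
contact_force: [0.1, -0.8, -0.5]
grip_width: 91.8
finger_force: 0.0
```

```bash
python3 -c "
from h import *
for n,z in(('side',57),('top',57)):
    im=bot.capture(n)
    for b in blobs(masks(im)['orange'],n,z): print(n,b)
    if n=='side':a=im
cv2.imwrite('pics/g9.png',np.vstack([np.hstack([cv2.resize(a[140:290,180:330],(390,390),interpolation=2),cv2.resize(im[200:300,230:330],(390,390),interpolation=2)]),im[100:300,:560][:, :].copy()[:200].repeat(1,0) if 0 else np.zeros((1,780,3),np.uint8)]))
cv2.imwrite('pics/end_top.png',im);cv2.imwrite('pics/end_side.png',a)"
```

```text
side ([204.0, 289.0], 'rect', [495.9, 309.6, 217.6, 98.9, 3.2], 'cent', [493.0, 310.1])
side ([301.0, 217.0], 'rect', [430.2, -33.6, 52.1, 61.5, 66.6], 'cent', [431.0, -32.7])
top ([284.0, 248.0], 'rect', [435.4, -37.1, 52.9, 51.8, 63.6], 'cent', [435.2, -37.0])
```

View pics/g9.png

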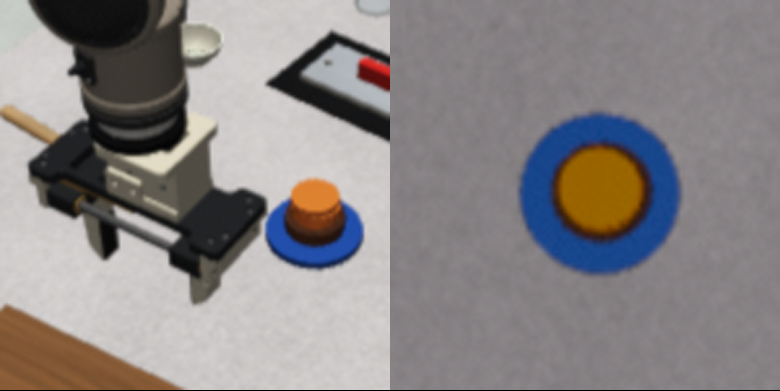

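View pics/end_top.png

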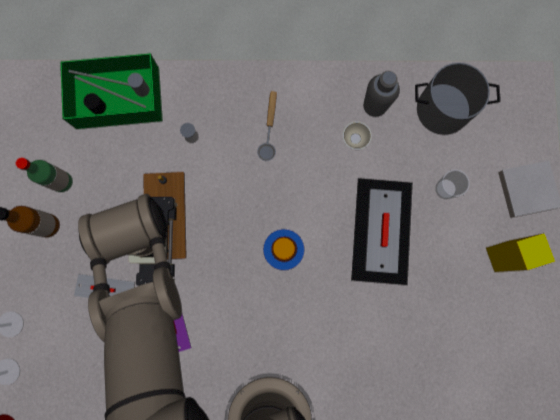

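The five-coaster stack is centred on the stand (284,249), the plate is centred on the mat (385,230), no orange coaster is left on the bench and the bystanders have not moved.

```bash
python3 -c "
from plant import bot
print(bot.close_job())"
```

```text
the job is handed in; nothing more can be done
None
```

I handed the job in at about 60 s: the plate lies flat along the middle of the mat, and the two large and three small coasters form one centred stack on the stand, large ones at the bottom; the final pictures show this and the bystanders where they were, but no verdict came back.

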